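Shut the steel cleaning boxes and prove their catches

TASK

The larger steel box has been left open: shut its lid until the catch engages, then grip its handle and give it a firm steady upward tug of about half a second to make sure the catch has held. Then give the smaller steel box, whose lid looks shut, the same tug. Press home any lid that gives and tug it again until it holds; leave both lids caught shut, do not wrench the catches, and do not knock the other things about.

Things in the scene. Friction and masses are not known exactly. Their poses are not given: they have to be found in the camera images.
- big: the larger steel box, 200 (x) x 170 (y) x 110 mm high, fixed to the table; origin at the centre of its underside, z up, its front with the dark catch housing (34 mm deep, 42 wide) faces its -x. The lid hinges on its far top edge: the hinge axis is along y through (100, 0, 110) mm in this frame.
- big_lid (a joint): lid angle, rad: 0 = fully shut (level), grows as the front edge rises; starts open. Lid 6 mm thick, underside at 110 mm when shut. Stiff hinge: the lid stays where left, moving it takes 1 to 5 N at the handle. An uncaught lid stops on the spring bolt up to 0.07 rad short of shut; 10 to 15 N down on the handle takes it past, to 0. Caught, it has free play up to about 0.010 rad, then holds.
- big_handle (a point): centre of the top of the larger box's handle: a wooden bar 14 mm thick (x), 70 mm long (y) and 12 mm high on two 10 mm thick posts, its top 34 mm above the lid's top face; with the lid shut at (-50, 0, 150) mm in the frame of the box, i.e. 150 mm from the hinge axis and 40 mm above it. It turns with the lid.
- big_bolt: brass spring bolt, 18 mm wide, inside the catch housing on the front of the larger box; origin at its tip. It slides back at most 9 mm along the box's -x. A pull of 12 to 16 N straight up on the handle of a caught lid loads it well; over 45 N on the bolt of a shut lid counts as wrenching.
- small: the smaller steel box, 160 (x) x 130 (y) x 85 mm high, fixed to the table; origin at the centre of its underside, z up, front with catch housing faces its -x. Hinge axis along y through (80, 0, 85) mm in this frame.
- small_lid (a joint): lid angle of the smaller box, rad: 0 = fully shut, grows as the front edge rises; starts shut or a few mm short of shut, caught or not. Same stiff hinge, 6 mm lid and spring catch as the larger box: uncaught it stands or stops 0.025 to 0.09 rad open; caught it has free play from 0 to about 0.012 rad. Press 10 to 15 N, tug 12 to 16 N.
- small_handle (a point): centre of the top of the smaller box's handle: a round wooden knob 26 mm in diameter and 20 mm high on a 12 mm stem, its top 34 mm above the lid's top face; with the lid shut at (-40, 0, 125) mm in the frame of the box, i.e. 120 mm from the hinge axis and 40 mm above it.
- small_bolt: brass spring bolt in the catch housing of the smaller box, like the larger one's
- spray: trigger spray bottle, 62 mm in diameter, 226 mm high, between the boxes; origin under its centre
- cleaner: white bottle 72 mm in diameter, 220 mm high, at one side; origin under its centre
- jar: lidded glass jar 80 mm in diameter, 130 mm high, at one side; origin under its centre
- tin: flat round tin 68 mm in diameter, 30 mm high, between the boxes on the robot's side; origin under its centre
- can: can 66 mm in diameter, 190 mm high, at the back; origin under its centre
- brush: scrubbing brush 60 x 150 x 40 mm lying at the back; origin under its centre
- pot: open steel cup 90 mm in diameter, 100 mm high, at the back; origin under its centre

How it is judged:
On the way, in this order (a step that is already met when the one before it is completed fails the run):
1. the larger lid, shut, is tugged and its catch holds it (value of joint big_lid below 0.016 rad and contact force between big_bolt and anything else above 3.5 N), for 0.25 s.
2. the smaller lid, shut, is tugged and its catch holds it (value of joint small_lid below 0.0198 rad and contact force between small_bolt and anything else above 3.5 N), for 0.25 s.
At the end, for the whole second after the job is handed in: both lids are caught shut and at rest: the larger within 0.016 rad and the smaller within 0.0198 rad of fully shut (front edge less than 3.4 mm up, which an uncaught lid is not) (value of joint big_lid below 0.016 rad and value of joint small_lid below 0.0198 rad and velocity of joint each of big_lid, small_lid below 0.02 rad/s); the robot touches nothing.
It fails at once if a lid is wrenched against its catch (over 45 N on the bolt of a shut lid) ((value of joint big_lid below 0.016 rad and contact force between big_bolt and anything else above 45 N) or (value of joint small_lid below 0.0198 rad and contact force between small_bolt and anything else above 45 N)).
It fails at once if one of the other things is knocked away (moved over 25 mm) (distance of any of spray, cleaner, jar, tin, can, brush, pot from where it was at the start of the episode above 0.025 m).
It fails at once if one of the standing things is tipped over (over 0.35 rad) (angle between any of spray, cleaner, jar, tin, can, brush, pot's own z axis and vertical above 0.35 rad).
It also fails if it takes over 64 s, if anything falls off the work surface, if the arm or the gripper's body presses on something with over 40 N, if the wrist force passes 120 N, or if a joint passes its speed limit or range.

ROBOT

A 6-joint arm with a two-finger parallel gripper is mounted at the origin on the work surface. World frame = base frame: x ahead of the robot, y to its left, z up, the work surface at z = 0. Lengths are in m, angles in rad, forces in N, time in s.
With the tool pointing down it reaches from about 0.375 to 0.975 m from the base axis. Payload 3.8 kg.
Tool frame: the origin (TCP) lies on the centre line of the jaws, within the pads' length; the fingertips stand 25 mm ahead of it and the grasp point (between the pads) lies 6 mm ahead of it; z points along the fingers, y is the line along which they close (so a half turn about z gives the same grasp; the last joint's range is limited). The gripper opens to 85 mm and grips with 20 to 120 N. Pads are 22 mm wide; open, the fingers measure 114 mm over their backs; the gripper's body (76 mm by 85 mm) begins 54 mm behind the grasp point. The pads swing forward as they close: fully open they stand 13 mm farther back than shut.
Start: joints at [1.104, 0.264, 1.604, -0, 1.274, -0.037], TCP at [0.281, 0.614, 0.256] pointing down, gripper open.
Joint ranges: [-2.63, 2.63], [-0.94, 2.18], [0.31, 2.57], [-1.31, 4.45], [0, 2.66], [-2.55, 2.55]. Speed limits (rad/s): [2.57, 2.57, 3.14, 3.14, 3.14, 3.14].

INTERFACE

Orientations are given as a unit quaternion [w, x, y, z].
In Python, from plant import ctrl gives the robot as it stands.
- The arm moves only by the shell command python3 drive.py 'ROWS' [FORCE]. ROWS is a JSON list of rows, 1 to 20 of them, each an object with the fields aperture (the finger opening in m), pos (a list: dx, dy, dz in units of 20 mm), yaw (a turn about the tool's z in units of 0.2 rad); a field left out counts as zero (the opening has to be given); each row shifts and turns the commanded pose from where the row before left it, along the tool's axes as they then stand; what a row does not reach is not made up. A row lasts 1/12 s, in which the tool goes at most 0.0417 m and 0.125 rad, less where a joint would pass 70% of its speed; a pose out of reach is approached as far as the arm can. The fingers move at their own pace and stop on an object; FORCE is the grip in N (left out, the last holds). Time passes only in rows, so rows that do not move let the fingers close. It prints the time, the measured TCP pose, the force, the opening and the grip force at its end. Input that does not fit is refused with a message, and nothing moves.
- ctrl.get_state(): the state, without advancing time (a new reading comes with each control period).
- ctrl.capture(name): name is "scene" or "top" or "wrist"; returns the picture (420x560x3 uint8, blue, green, red); there is no depth.
- ctrl.calibration(name): a dict with "mtx" (3x3 intrinsics, pixels), "k1" (the pictures are not rectified: a ray, as slopes to the right and down, at radius r is drawn at 1 + k1 r^2 times it, then the intrinsics apply), "R" (3x3) and "t" (3): a world point X has camera coordinates R X + t. Camera axes: x right, y down, z forward; pixel columns grow to the right and rows downward; lengths in m; the calibration is good to about 2 mm. A picture is of the moment at which its call begins: read the wrist's pose just before it. calibration takes no time and is no camera call; for the wrist camera it gives the pose at the moment of the call.
- ctrl.job_done(): hands the job in; it is judged then, once.
The state is a dict: "t": time; "joints": joint angles; "qd": joint speeds; "joint_torque": joint torques, N m; "tcp_pos": TCP position; "eef_rot": TCP orientation; "wrist_force": force on the tool from outside, world axes, zero at the start; "moment": the same for the moment, N m; "opening": finger opening in m; "finger_force": force on a finger pad.
Only numpy, scipy, OpenCV 4.12 (cv2) and the standard library are available. Lean on these libraries where they do the work, as an engineer would, in place of code of your own. Each camera call takes 0.05 s, during which the arm holds its last target. There are 200 camera calls.

## Working session

There is one attempt and no reset: what is moved stays moved. The work goes in short steps, Python scripts to look and compute and a shell command to move; the robot and the scene stay as the last step left them, time stands still between calls to the robot, and variables do not carry over. Pictures are saved under pics/ and viewed, at most 10 in all, crops included, and the job is handed in when it is done.

```bash
ls; mkdir -p pics; python3 - <<'E'
from plant import ctrl
import cv2
for n in ("scene","top"):
    cv2.imwrite(f"pics/{n}0.png",ctrl.capture(n))
    print(n,ctrl.calibration(n))
print(ctrl.get_state())
E
```

```text
drive.py
pics
plant.py
scene {'mtx': array([[406.524094  ,   0.        , 284.87805086],
       [  0.        , 406.524094  , 209.2104487 ],
       [  0.        ,   0.        ,   1.        ]]), 'k1': -0.08669502941878554, 'R': array([[-0.7882769 ,  0.61509672,  0.01659989],
       [ 0.49377981,  0.64843986, -0.57940249],
       [-0.3671526 , -0.44853291, -0.81487251]]), 't': array([ 0.4601748 , -0.23570321,  1.56102882])}
top {'mtx': array([[416.293359  ,   0.        , 279.09841335],
       [  0.        , 416.293359  , 211.92381932],
       [  0.        ,   0.        ,   1.        ]]), 'k1': -0.12000397701125627, 'R': array([[-0.02096604, -0.99959819,  0.01907559],
       [-0.98948905,  0.01801592, -0.14348117],
       [ 0.14307985, -0.02188332, -0.98946919]]), 't': array([0.00133105, 0.63464396, 1.23962306])}
{'t': 0.1, 'joints': array([ 1.10409959e+00,  2.64681523e-01,  1.60525272e+00, -8.94688204e-06,
        1.27369663e+00, -3.68893705e-02]), 'qd': array([-0.00120086, -0.00132253, -0.00410228, -0.00246727,  0.00082188,
       -0.00084201]), 'joint_torque': array([-6.62518642e-05, -5.16709793e+01, -3.68589413e+01, -6.42070495e-05,
        6.34409225e-03, -2.23765710e-05]), 'tcp_pos': array([0.28099044, 0.61305769, 0.25507572]), 'eef_rot': array([-2.49760741e-04,  2.13251934e-01,  9.76996711e-01, -9.88040291e-04]), 'wrist_force': array([0.41542353, 0.52838044, 0.00645156]), 'moment': array([-0.04661349,  0.02370842, -0.01438056]), 'finger_force': 0.0, 'opening': 0.08550806327608301}
```

View pics/top0.png

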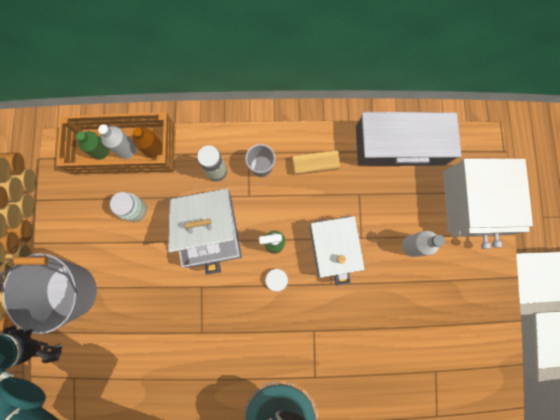

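View pics/scene0.png

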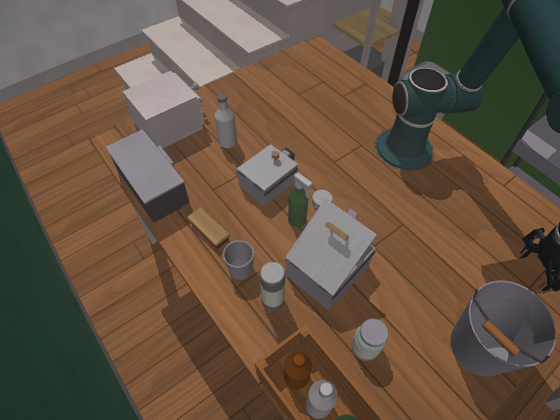

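The overview shows the larger box (top view about (205,230), lid open) and the smaller one at (337,248). I'll enlarge both, since I need their corners.

```bash
python3 - <<'E'
import cv2, numpy as np
t=cv2.imread("pics/top0.png"); s=cv2.imread("pics/scene0.png")
r=lambda a:cv2.resize(a,None,fx=4,fy=4,interpolation=cv2.INTER_CUBIC)
# top crop cols 165..365 rows 185..290
cv2.imwrite("pics/tc.png",r(t[180:295,165:365]))
cv2.imwrite("pics/sc.png",r(s[135:283,230:385][:148]))
E
```

```text
(no output)
```

View pics/tc.png

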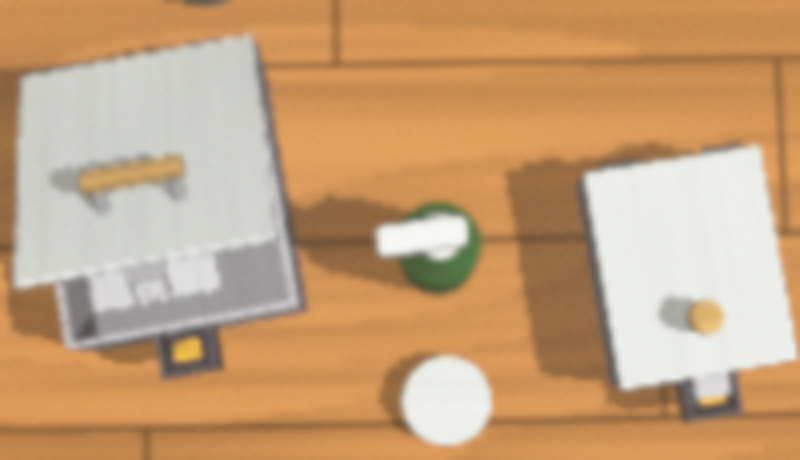

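View pics/sc.png

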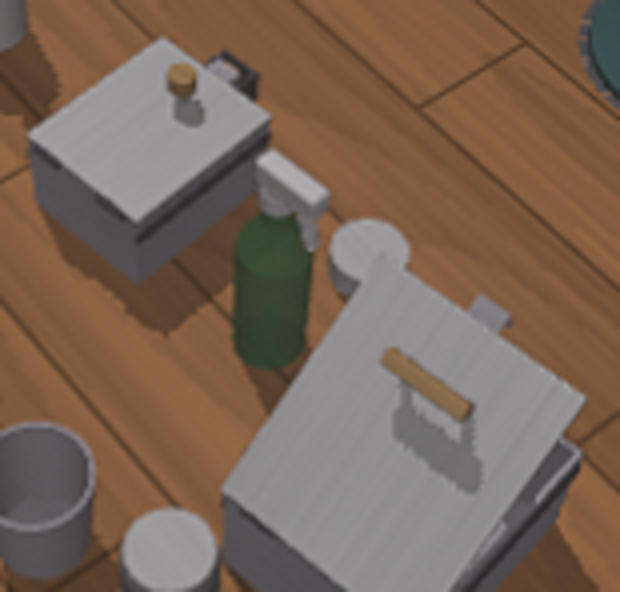

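Top crop: handle bar centre (132,173), knob (706,316), lid corners clear. Scene crop: handle (428,382), knob (182,75). I'll fit both box poses and lid angles to these.

```bash
cat > h.py <<'E'
import numpy as np, cv2
from plant import ctrl
from scipy.optimize import least_squares
from scipy.spatial.transform import Rotation as Ro
def proj(cal,X):
    d=np.array([cal["k1"],0,0,0,0],float)
    return cv2.projectPoints(np.atleast_2d(X).astype(float),cv2.Rodrigues(cal["R"])[0],cal["t"],cal["mtx"],d)[0][:,0]
def lidpt(p,x,y,h,q,hx,hz):   # p=(bx,by,yaw); lid-local point x,y, height h (box frame, lid shut)
    dx,dz=x-hx,h-hz; c,s=np.cos(q),np.sin(q)
    X=hx+dx*c+dz*s; Z=hz-dx*s+dz*c
    c,s=np.cos(p[2]),np.sin(p[2])
    return [p[0]+c*X-s*y,p[1]+s*X+c*y,Z]
E
python3 - <<'E'
from h import *
C={n:ctrl.calibration(n) for n in("top","scene")}
off={"top":(165,180),"scene":(230,135)}
def fit(obs,hx,hz,q0,p0,nm):
    def res(v):
        r=[]
        for cam,px,f in obs:
            uv=(np.array(px)+.5)/4-.5+off[cam]
            r+=list(proj(C[cam],f(v))[0]-uv)
        return r
    s=least_squares(res,list(p0)+[q0,0.0,0.0],loss="soft_l1",x_scale=.05)
    print(nm,s.x.round(4),"\n",np.array(res(s.x)).reshape(-1,2).round(1).tolist())
    return s.x
def mk(hx,hz): return lambda x,sx,y,sy,h:(lambda v:lidpt(v[:3],x+sx*v[4],y+sy*v[5],h,v[3],hx,hz))
def fx(x,y,z): return lambda v:lidpt(v[:3],x,y,z,0,0,0)
L=mk(.1,.11)
ob=[("top",(68,347),fx(-.1,.085,.11)),("top",(303,310),fx(-.1,-.085,.11)),
("top",(132,170),L(-.05,0,0,0,.15)),("scene",(428,379),L(-.05,0,0,0,.15)),
("top",(20,75),L(.1,0,.085,1,.116)),("top",(255,35),L(.1,0,-.085,-1,.116)),
("top",(14,287),L(-.1,-1,.085,1,.116)),("top",(278,233),L(-.1,-1,-.085,-1,.116)),
("scene",(585,398),L(-.1,-1,.085,1,.116)),("scene",(380,255),L(-.1,-1,-.085,-1,.116)),("scene",(225,492),L(.1,0,-.085,-1,.116))]
b=fit(ob,.1,.11,.5,(.5,.2,0),"big")
L=mk(.08,.085)
os=[("top",(706,315),L(-.04,0,0,0,.125)),("scene",(182,72),L(-.04,0,0,0,.125)),
("top",(583,172),L(.08,0,.065,1,.091)),("top",(758,146),L(.08,0,-.065,-1,.091)),
("top",(620,390),L(-.08,-1,.065,1,.091)),("top",(797,358),L(-.08,-1,-.065,-1,.091)),
("scene",(162,38),L(-.08,-1,-.065,-1,.091)),("scene",(270,120),L(-.08,-1,.065,1,.091)),
("scene",(30,135),L(.08,0,-.065,-1,.091)),("scene",(137,220),L(.08,0,.065,1,.091))]
s=fit(os,.08,.085,.05,(.5,-.1,0),"small")
print("big handle",lidpt(b[:3],-.05,0,.15,b[3],.1,.11),"shut",lidpt(b[:3],-.05,0,.15,0,.1,.11))
print("knob",lidpt(s[:3],-.04,0,.125,s[3],.08,.085),"shut",lidpt(s[:3],-.04,0,.125,0,.08,.085))
E
```

```text
big [ 5.811e-01  2.085e-01  1.710e-01  6.299e-01 -5.000e-04  1.800e-03] 
 [[0.0, 1.2], [-1.0, -0.5], [-0.4, 0.4], [-1.2, 0.5], [0.1, 0.8], [-0.8, -0.2], [0.3, -0.3], [-0.5, 0.9], [-0.2, 0.2], [-0.4, -0.3], [-1.6, -1.2]]
small [ 5.231e-01 -1.794e-01  1.393e-01 -6.600e-03  5.000e-04  1.400e-03] 
 [[0.1, 0.7], [0.1, 0.4], [0.0, 0.4], [-0.2, -0.1], [-0.0, -0.4], [-0.3, 0.1], [-0.1, 0.0], [0.3, -0.7], [-1.0, -0.2], [-0.3, 0.4]]
big handle [np.float64(0.5834324068969311), np.float64(0.2089052634365441), np.float64(0.23068322171619063)] shut [np.float64(0.5318459354866814), np.float64(0.1999980547915065), np.float64(0.15)]
knob [np.float64(0.48320268529873645), np.float64(-0.18494511968702063), np.float64(0.12420928807313333)] shut [np.float64(0.4834608414389832), np.float64(-0.18490891588239097), np.float64(0.125)]
```
Good fits. Small scale residual for tall heights? fine.

Fits are good (about 1 px): big lid about 0.63 rad open, yaw 0.171; small lid near shut, yaw 0.139. Raise, then travel over the big handle with the fingers closed.

Careful with the scale: shifts go in units of 20 mm and turns go in units of 0.2 rad. That gives: -0.035 m is -1.75, -0.0316 m is -1.58.

```bash
python3 drive.py '[{"aperture":0, "pos":[0, 0, -1.75]}, {"aperture":0, "pos":[0, 0, -1.75]}, {"aperture":0, "pos":[0, 0, -1.75]}, {"aperture":0, "pos":[-1.58, -0.865, 0]}, {"aperture":0, "pos":[-1.58, -0.865, 0]}, {"aperture":0, "pos":[-1.58, -0.865, 0]}, {"aperture":0, "pos":[-1.58, -0.865, 0]}, {"aperture":0, "pos":[-1.58, -0.865, 0]}, {"aperture":0, "pos":[-1.58, -0.865, 0]}, {"aperture":0, "pos":[-1.58, -0.865, 0]}, {"aperture":0, "pos":[-1.58, -0.865, 0]}, {"aperture":0, "pos":[-1.58, -0.865, 0]}, {"aperture":0, "pos":[-1.58, -0.865, 0]}, {"aperture":0, "pos":[-1.58, -0.865, 0]}, {"aperture":0, "pos":[-1.58, -0.865, 0]}, {"aperture":0, "pos":[-1.58, -0.865, 0]}, {"aperture":0, "pos":[-1.58, -0.865, 0]}]' 60
python3 drive.py '[{"aperture":0, "yaw":0.605}, {"aperture":0, "yaw":0.605}, {"aperture":0, "yaw":0.605}, {"aperture":0, "yaw":0.605}, {"aperture":0, "yaw":0.605}, {"aperture":0, "yaw":0.605}, {"aperture":0, "yaw":0.605}, {"aperture":0, "yaw":0.605}, {"aperture":0}]'
python3 - <<'E'
from h import *
s=ctrl.get_state();q=s["eef_rot"];R=Ro.from_quat(q,scalar_first=True).as_matrix()
print(R.round(3),s["joints"].round(2))
E
```

```text
t: 1.52
tcp_pos: [0.583, 0.2074, 0.3607]
eef_rot: [-0.0, 0.213, 0.977, -0.0]
wrist_force: [1.4, 0.7, 0.8]
opening: -0.0003
finger_force: 0.0
t: 2.27
tcp_pos: [0.5822, 0.209, 0.3606]
eef_rot: [-0.0, 0.645, 0.765, -0.001]
wrist_force: [0.1, 0.2, 0.4]
opening: -0.0
finger_force: 0.0
[[-0.169  0.986 -0.001]
 [ 0.986  0.169 -0.   ]
 [-0.    -0.001 -1.   ]] [ 0.3   0.11  1.59 -0.    1.44  0.13]
```

To row units: 0.03 m is 1.5, 0.008 m is 0.4.

```bash
python3 drive.py '[{"aperture":0, "pos":[0, 0, 1.5]}, {"aperture":0, "pos":[0, 0, 1.5]}, {"aperture":0, "pos":[0, 0, 1.5]}, {"aperture":0, "pos":[0, 0, 0.4]}, {"aperture":0, "pos":[0, 0, 0.2]}, {"aperture":0}]'
python3 drive.py '[{"aperture":0, "pos":[0, -0.3, 0.3]}, {"aperture":0, "pos":[0, -0.3, 0.3]}, {"aperture":0, "pos":[0, -0.3, 0.3]}, {"aperture":0, "pos":[0, -0.3, 0.35]}, {"aperture":0, "pos":[0, -0.2, 0.35]}, {"aperture":0, "pos":[0, -0.2, 0.35]}, {"aperture":0, "pos":[0, -0.2, 0.3]}, {"aperture":0, "pos":[0, -0.2, 0.3]}, {"aperture":0}]'
```

```text
t: 2.77
tcp_pos: [0.5797, 0.2083, 0.2579]
eef_rot: [-0.002, 0.642, 0.766, -0.003]
wrist_force: [-4.5, -2.0, -0.0]
opening: -0.0
finger_force: 3.7
t: 3.52
tcp_pos: [0.542, 0.202, 0.2074]
eef_rot: [-0.0, 0.643, 0.766, -0.001]
wrist_force: [-0.7, -0.2, 0.7]
opening: -0.0001
finger_force: 0.0
```

To row units: 0.006 m is 0.3, -0.0025 m is -0.125.

```bash
python3 drive.py '[{"aperture":0, "pos":[0, -0.125, 0.3]}, {"aperture":0, "pos":[0, -0.125, 0.3]}, {"aperture":0, "pos":[0, -0.125, 0.3]}, {"aperture":0}]'
python3 drive.py '[{"aperture":0, "pos":[0, -0.05, 0.15]}, {"aperture":0, "pos":[0, -0.05, 0.15]}, {"aperture":0}]'
```

```text
t: 3.85
tcp_pos: [0.5348, 0.2006, 0.1886]
eef_rot: [-0.001, 0.643, 0.766, -0.001]
wrist_force: [0.0, 0.5, -0.8]
opening: 0.0001
finger_force: 0.0
t: 4.1
tcp_pos: [0.5341, 0.2006, 0.1846]
eef_rot: [0.0, 0.643, 0.766, 0.0]
wrist_force: [0.1, -0.9, 0.5]
opening: -0.0002
finger_force: 0.8
```

```bash
for i in 1 2 3; do python3 drive.py '[{"aperture":0, "pos":[0, -0.025, 0.1]}, {"aperture":0, "pos":[0, 0, 0.05]}, {"aperture":0}]' | egrep 'tcp|wrist'; done
```

```text
tcp_pos: [0.5337, 0.2006, 0.183]
wrist_force: [-3.0, -1.2, 9.1]
tcp_pos: [0.5334, 0.2006, 0.179]
wrist_force: [-0.4, -0.3, 1.0]
tcp_pos: [0.5322, 0.2003, 0.175]
wrist_force: [0.1, 0.3, 1.6]
```

The force rose to 9 N and then fell, so the lid has passed the bolt. Press to the stop.

```bash
for i in 1 2 ; do python3 drive.py '[{"aperture":0, "pos":[0, 0, 0.05]}, {"aperture":0, "pos":[0, 0, 0.025]}, {"aperture":0}]' | egrep 'tcp|wrist'; done
```

```text
tcp_pos: [0.5323, 0.2003, 0.1749]
wrist_force: [-3.0, -1.1, 9.1]
tcp_pos: [0.5323, 0.2004, 0.1748]
wrist_force: [-6.4, -1.5, 15.8]
```

To row units: -0.02 m is -1, -0.01 m is -0.5.

```bash
python3 drive.py '[{"aperture":0, "pos":[0, 0, -1]}, {"aperture":0.05, "pos":[0, 0, -0.5]}, {"aperture":0.05}, {"aperture":0.05}, {"aperture":0.05}, {"aperture":0.05}]' 40
python3 drive.py '[{"aperture":0.05, "pos":[0, 0, 0.75]}, {"aperture":0.05, "pos":[0, 0, 0.75]}, {"aperture":0.05, "pos":[0, 0, 0.75]}, {"aperture":0.05, "pos":[0, 0, 0.3]}, {"aperture":0.05}, {"aperture":0.05}]' 40
```

```text
t: 5.85
tcp_pos: [0.5316, 0.2001, 0.2009]
eef_rot: [-0.001, 0.643, 0.766, -0.001]
wrist_force: [0.2, 0.3, -0.1]
opening: 0.0498
finger_force: 0.0
t: 6.35
tcp_pos: [0.5318, 0.2001, 0.1506]
eef_rot: [-0.0, 0.643, 0.766, -0.001]
wrist_force: [-0.4, -1.0, -0.1]
opening: 0.05
finger_force: 0.0
```

```bash
python3 drive.py '[{"aperture":0.0}, {"aperture":0}, {"aperture":0}, {"aperture":0}, {"aperture":0}, {"aperture":0}]' 40
```

```text
t: 6.85
tcp_pos: [0.5347, 0.2009, 0.1528]
eef_rot: [0.002, 0.643, 0.765, 0.002]
wrist_force: [5.7, 0.6, -2.1]
opening: 0.0134
finger_force: 41.7
```

Gripped the bar (13.4 mm). Now tug in small steps.

```bash
for i in 1 2 ; do python3 drive.py '[{"aperture":0, "pos":[0, 0.05, -0.05]}, {"aperture":0}]' | egrep 't:|tcp|wrist'; done
```

```text
t: 7.02
tcp_pos: [0.5348, 0.2009, 0.153]
eef_rot: [0.001, 0.643, 0.765, 0.002]
wrist_force: [4.6, 1.5, -3.2]
t: 7.18
tcp_pos: [0.5349, 0.2009, 0.1534]
eef_rot: [0.0, 0.643, 0.765, 0.001]
wrist_force: [5.2, 1.3, -4.5]
```

```bash
for i in 1 2 3; do python3 drive.py '[{"aperture":0, "pos":[0, 0, -0.05]}, {"aperture":0}]' | egrep 't:|tcp|wrist'; done
```

```text
t: 7.35
tcp_pos: [0.5351, 0.2009, 0.1542]
eef_rot: [0.001, 0.643, 0.765, 0.001]
wrist_force: [5.9, 1.8, -7.6]
t: 7.52
tcp_pos: [0.5351, 0.2009, 0.1543]
eef_rot: [0.001, 0.643, 0.766, 0.001]
wrist_force: [8.1, 3.0, -11.9]
t: 7.68
tcp_pos: [0.5351, 0.2009, 0.1544]
eef_rot: [0.001, 0.643, 0.766, 0.001]
wrist_force: [10.9, 3.8, -15.6]
```

The catch holds: displacement has stopped at about 1.5 mm with 15 N of pull. Hold half a second, then ease off and release.

To row units: -0.04 m is -2, -0.035 m is -1.75.

```bash
python3 drive.py '[{"aperture":0}, {"aperture":0}, {"aperture":0}, {"aperture":0}, {"aperture":0}, {"aperture":0}]' | egrep 't:|tcp|wrist'
python3 drive.py '[{"aperture":0, "pos":[0, 0, 0.1]}, {"aperture":0, "pos":[0, 0, 0.1]}, {"aperture":0, "pos":[0, 0, 0.075]}, {"aperture":0}, {"aperture":0.05}, {"aperture":0.05}, {"aperture":0.05}, {"aperture":0.05}, {"aperture":0.05}]'
python3 drive.py '[{"aperture":0.05, "pos":[0, 0, -1]}, {"aperture":0.05, "pos":[0, 0, -1.75]}, {"aperture":0.05, "pos":[0, 0, -2]}, {"aperture":0.05, "pos":[0, 0, -2]}, {"aperture":0.05, "pos":[0, 0, -2]}, {"aperture":0.05, "pos":[0, 0, -1.75]}, {"aperture":0.05}]'
```

```text
t: 8.18
tcp_pos: [0.5351, 0.2009, 0.1543]
eef_rot: [0.0, 0.643, 0.766, 0.001]
wrist_force: [10.7, 3.2, -15.7]
t: 8.93
tcp_pos: [0.5338, 0.2005, 0.1505]
eef_rot: [-0.0, 0.643, 0.766, -0.0]
wrist_force: [-0.7, -0.4, -0.3]
opening: 0.0498
finger_force: 0.0
t: 9.52
tcp_pos: [0.5374, 0.2017, 0.3708]
eef_rot: [0.004, 0.643, 0.766, 0.006]
wrist_force: [0.6, 0.7, 1.4]
opening: 0.0499
finger_force: 0.0
```

```bash
python3 - <<'E'
from h import *
s=ctrl.get_state();R=Ro.from_quat(s["eef_rot"],scalar_first=True).as_matrix()
print(s["tcp_pos"],(R.T@(np.array([.4835,-.1849,.36])-s["tcp_pos"])).round(4),s["joints"].round(2))
t=ctrl.capture("top")
cv2.imwrite("pics/tc2.png",cv2.resize(t[180:295,165:365],None,fx=4,fy=4,interpolation=cv2.INTER_CUBIC))
E
```

```text
[0.53736201 0.20169188 0.37078933] [-0.3716 -0.1198  0.0082] [ 0.32  0.01  1.68 -0.    1.43  0.14]
```

```bash
python3 drive.py '[{"aperture":0.05, "pos":[-1.85, -0.6, 0]}, {"aperture":0.05, "pos":[-1.85, -0.6, 0]}, {"aperture":0.05, "pos":[-1.85, -0.6, 0]}, {"aperture":0.05, "pos":[-1.85, -0.6, 0]}, {"aperture":0.05, "pos":[-1.85, -0.6, 0]}, {"aperture":0.05, "pos":[-1.85, -0.6, 0]}, {"aperture":0.05, "pos":[-1.85, -0.6, 0]}, {"aperture":0.05, "pos":[-1.85, -0.6, 0]}, {"aperture":0.05, "pos":[-1.85, -0.6, 0]}, {"aperture":0.05, "pos":[-1.85, -0.6, 0]}, {"aperture":0.05}, {"aperture":0.05}, {"aperture":0.05}]'
python3 - <<'E'
from h import *
s=ctrl.get_state();R=Ro.from_quat(s["eef_rot"],scalar_first=True).as_matrix()
print((R.T@(np.array([.4835,-.1849,.18])-s["tcp_pos"])).round(4),s["joints"].round(2))
t=ctrl.capture("scene");cv2.imwrite("pics/s2.png",cv2.resize(t[100:300,200:400],None,fx=3,fy=3,interpolation=cv2.INTER_CUBIC))
E
```

```text
t: 10.65
tcp_pos: [0.4791, -0.1842, 0.3593]
eef_rot: [-0.001, 0.644, 0.765, -0.0]
wrist_force: [-0.4, 0.1, 0.2]
opening: 0.0501
finger_force: 0.0
[-0.0019  0.0045  0.1792] [-0.42 -0.09  1.8   0.    1.43 -0.59]
```

View pics/s2.png

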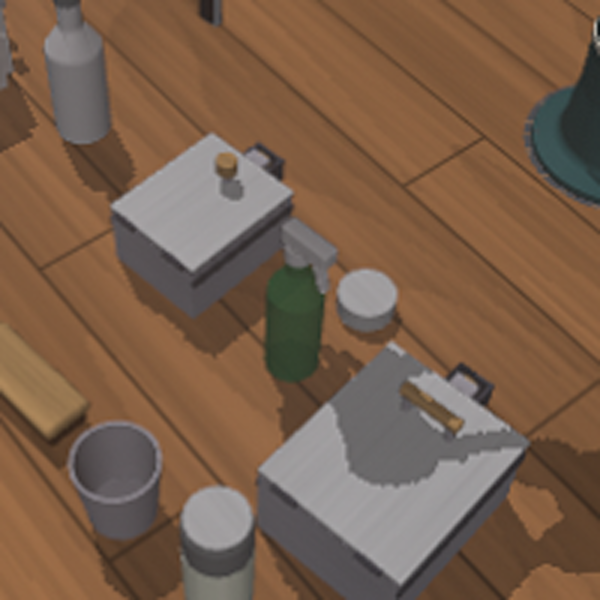

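The big lid is shut and nothing has been disturbed; the small box's knob is at crop (227,165). Descend on the knob.

```bash
python3 drive.py '[{"aperture":0.05, "pos":[-0.1, 0.225, 1.5]}, {"aperture":0.05, "pos":[0, 0, 2]}, {"aperture":0.05, "pos":[0, 0, 2]}, {"aperture":0.05, "pos":[0, 0, 2]}, {"aperture":0.05, "pos":[0, 0, 1.5]}, {"aperture":0.05, "pos":[0, 0, 1]}, {"aperture":0.05, "pos":[0, 0, 0.75]}, {"aperture":0.05, "pos":[0, 0, 0.5]}, {"aperture":0.05, "pos":[0, 0, 0.3]}, {"aperture":0.05}, {"aperture":0.05}]'
python3 drive.py '[{"aperture":0}, {"aperture":0}, {"aperture":0}, {"aperture":0}, {"aperture":0}]'
```

```text
t: 11.62
tcp_pos: [0.4851, -0.1853, 0.1304]
eef_rot: [0.0, 0.643, 0.766, 0.0]
wrist_force: [0.2, 0.3, 0.5]
opening: 0.0502
finger_force: 0.0
t: 12.03
tcp_pos: [0.4855, -0.1861, 0.1314]
eef_rot: [0.001, 0.643, 0.765, 0.0]
wrist_force: [-1.6, 0.5, 5.4]
opening: 0.0244
finger_force: 39.3
```

```bash
for i in 1 2 3 4; do python3 drive.py '[{"aperture":0, "pos":[0, 0, -0.05]}, {"aperture":0}]' | egrep 'tcp|wrist'; done
```

```text
tcp_pos: [0.4855, -0.186, 0.1315]
wrist_force: [1.6, -0.2, 1.9]
tcp_pos: [0.4855, -0.186, 0.1319]
wrist_force: [5.5, -0.1, -1.8]
tcp_pos: [0.4856, -0.186, 0.1325]
wrist_force: [6.3, -0.4, -4.6]
tcp_pos: [0.4857, -0.1859, 0.133]
wrist_force: [8.6, -1.1, -7.4]
```

```bash
for i in 1 2 ; do python3 drive.py '[{"aperture":0, "pos":[0, 0, -0.05]}, {"aperture":0}]' | egrep 'tcp|wrist|open'; done
```

```text
tcp_pos: [0.4857, -0.1859, 0.1331]
wrist_force: [10.7, -1.7, -13.4]
opening: 0.0246
tcp_pos: [0.4857, -0.1859, 0.1332]
wrist_force: [13.2, -2.0, -19.1]
opening: 0.0243
```

To row units: 0.0006 m is 0.03.

```bash
python3 drive.py '[{"aperture":0, "pos":[0, 0, 0.03]}, {"aperture":0}, {"aperture":0}, {"aperture":0}, {"aperture":0}, {"aperture":0}, {"aperture":0}]' | egrep 't:|tcp|wrist'
```

```text
t: 13.62
tcp_pos: [0.4857, -0.1859, 0.1332]
eef_rot: [0.001, 0.643, 0.765, 0.001]
wrist_force: [10.9, -1.7, -15.4]
```

The small catch holds as well (15 N steady, no movement). Ease off, release and retreat.

To row units: 0.002 m is 0.1, 0.0005 m is 0.025.

```bash
python3 drive.py '[{"aperture":0, "pos":[0, 0, 0.1]}, {"aperture":0, "pos":[0, 0, 0.1]}, {"aperture":0, "pos":[0, 0, 0.025]}, {"aperture":0}, {"aperture":0.05}, {"aperture":0.05}, {"aperture":0.05}, {"aperture":0.05}, {"aperture":0.05}]' | egrep 't:|tcp|wrist|open'
python3 drive.py '[{"aperture":0.05, "pos":[0, 0, -0.75]}, {"aperture":0.05, "pos":[0, 0, -1.5]}, {"aperture":0.05, "pos":[0, 0, -2]}, {"aperture":0.05, "pos":[0, 0, -2]}, {"aperture":0.05, "pos":[0, 0, -2]}, {"aperture":0.05, "pos":[0, 0, -1.75]}, {"aperture":0.05}, {"aperture":0.05}, {"aperture":0.05}]'
python3 - <<'E'
from h import *
t=ctrl.capture("scene");cv2.imwrite("pics/s3.png",cv2.resize(t[100:300,200:400],None,fx=3,fy=3,interpolation=cv2.INTER_CUBIC))
E
```

```text
t: 14.37
tcp_pos: [0.4839, -0.1855, 0.1302]
eef_rot: [-0.001, 0.643, 0.766, -0.0]
wrist_force: [-0.1, 0.0, 0.6]
opening: 0.0498
t: 15.12
tcp_pos: [0.4841, -0.1855, 0.3301]
eef_rot: [-0.0, 0.643, 0.766, -0.0]
wrist_force: [-0.5, 0.5, -0.2]
opening: 0.0502
finger_force: 0.0
```

View pics/s3.png

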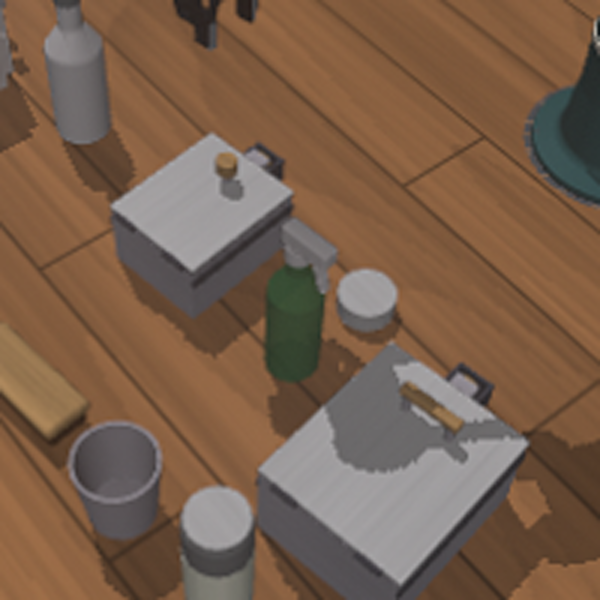

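Both lids are shut (handle at (432,405), knob at (227,165)), everything else is in place and the gripper is clear at (215,20). Handing in.

```bash
python3 -c "
from plant import ctrl
print(ctrl.job_done())"
```

```text
the job is handed in; nothing more can be done
None
```

The job is handed in: I shut the larger lid past its catch, and both lids held a steady tug of about 15 N for half a second (the small one peaked briefly at 19 N). Both were still shut with nothing else disturbed in the last picture; no verdict came back.

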